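Touch off the corker's jaw housing and refit its keyed guide pin

TASK

The corker's green jaw housing was clamped on its fixture plate by eye, so find its true place by touch: take the keyed guide pin from the oak block by its square head and, holding it upright, rest its round shank lightly, for about half a second each, against the housing's long near side close to the right-hand end, then the same side close to the left-hand end, then the middle of its left end face. Then lower the pin into the housing's bore with its key in the slot between the two lugs, press it firmly home and only then let go. Never push hard on the housing or plate (keep it under 35 N), and do not disturb the tasting cup, wrench or dropper bottle.

Things in the scene. Friction and masses are not known exactly. Their poses are not given: they have to be found in the camera images.
- fixture: Fixed steel plate, 14 mm thick, origin at bench height; -x is near, +y left; spans x -80..100, y -122..98 mm. A green cast housing, 80 (x) by 110 mm (y), flat sides z 14..38 mm, is clamped on it. True, it would be centred on this origin; but it is off by an unmeasured amount: up to 8 mm in x and y, turned up to 0.1 rad. This pose and the points are the plate's.
- near_side (a point): Where the middle of the housing's near long side (40 mm from the housing's centre, facing -x) would be, at half its height, 26 mm above the bench, if the housing sat true on the plate. Axes as the plate's. The real side is flat and free over its whole length, corners rounded 6 mm.
- left_end (a point): Where the middle of the housing's left end face (55 mm from the housing's centre, facing +y) would be, at half its height, if the housing sat true. Axes as the plate's. The real face is flat and free. Two strap clamps, stud tops 56 mm above the bench, hold the far side (29 mm right of centre) and the right end.
- bore (a point): Where the bore's axis would be if the housing sat true: in the housing's own frame x = -2, y = +12 mm from its centre. Upright through bore, 14 mm across, mouth 36.5 mm above the bench. Over it two steel lugs, tops at 50 mm (this point's height), 44 mm long in y, leave a slot 14 mm wide along the housing's y.
- guide_pin: Loose steel pin, about 0.18 kg; origin at centre of its lower end, z up it. Round shank 12 mm across to z 24 mm (lowest 2.5 mm tapered); cross key z 24..34, 34 mm long in y, 12 mm wide; square head 24 x 24 mm, z 34..80, gripped on its flats. Home, its head rests on the lugs and its origin is 16 mm above the bench; with the key not in the slot it stops at 26. It also fits turned half round.
- pin_block: Fixed oak block 62 x 62 mm, 30 mm high, foot 66 mm; origin at the centre of its underside. The pin's shank stands in its upright 15 mm central bore, the key lying on the block's top (pin origin 6 mm above the bench).
- tastevin: Bystander: shallow silvered tasting cup with a ring handle, 79 x 93 x 26 mm, origin under its middle. Loose; leave alone.
- wrench: Bystander: steel spanner 150 mm long along its x, 38 mm wide, 8 mm thick, lying flat, origin under its middle. Loose; leave alone.
- dropper_bottle: Bystander: amber dropper bottle, 31 mm across, 102 mm tall, origin under its middle. Loose; leave alone.
Things that resemble listed ones, but are neither listed nor needed, are in the scene too. What is shaped like the guide_pin but pink or purple is not meant.

How it is judged:
On the way, in this order (a step that is already met when the one before it is completed fails the run):
1. the pin's shank rests lightly against the near long side, well to the right of its middle (contact force between guide_pin and fixture above 0.8 N and z of guide_pin in the frame of fixture between 0.0165 and 0.0365 m and x of guide_pin in the frame of fixture below -0.029 m and y of guide_pin in the frame of fixture below -0.015 m), for 0.2 s.
2. the pin's shank rests lightly against the near long side, well to the left of its middle (contact force between guide_pin and fixture above 0.8 N and z of guide_pin in the frame of fixture between 0.0165 and 0.0365 m and x of guide_pin in the frame of fixture below -0.029 m and y of guide_pin in the frame of fixture above 0.015 m), for 0.2 s.
3. the pin's shank rests lightly against the left end face (contact force between guide_pin and fixture above 0.8 N and z of guide_pin in the frame of fixture between 0.0165 and 0.0365 m and x of guide_pin in the frame of fixture above -0.029 m and y of guide_pin in the frame of fixture above 0.045 m), for 0.2 s.
4. the pin, still held, is pressed home: head on the lugs, pushed down with more than 4 N (z of guide_pin in the frame of fixture below 0.0185 m and x of guide_pin in the frame of fixture between -0.024 and 0.02 m and y of guide_pin in the frame of fixture between -0.01 and 0.034 m and angle between guide_pin's own z axis and vertical below 0.07 rad and contact force between guide_pin and fixture above 4 N and contact force between the fingers and guide_pin above 1 N), for 0.15 s.
At the end, for the whole second after the job is handed in: The guide pin stands upright (within 4 degrees) in the housing's bore with its key in the slot and its head on the lugs (lower end within 2.5 mm of 16 mm above the bench), at rest and released (z of guide_pin in the frame of fixture below 0.0185 m and x of guide_pin in the frame of fixture between -0.024 and 0.02 m and y of guide_pin in the frame of fixture between -0.01 and 0.034 m and angle between guide_pin's own z axis and vertical below 0.07 rad and linear speed of guide_pin below 0.02 m/s and contact force between the fingers and guide_pin below 0.1 N); the robot touches nothing.
It fails at once if the pin pushes with more than 35 N on the housing or its plate (contact force between guide_pin and fixture above 35 N).
It fails at once if the hand strikes the housing or its plate with more than 35 N (contact force between the arm and fixture above 35 N).
It fails at once if the tastevin is moved more than 15 mm (distance of tastevin from where it was at the start of the episode above 0.015 m).
It fails at once if the wrench is moved more than 15 mm (distance of wrench from where it was at the start of the episode above 0.015 m).
It fails at once if the dropper bottle is moved more than 15 mm (distance of dropper_bottle from where it was at the start of the episode above 0.015 m).
It also fails if it takes over 72 s, if anything falls off the work surface, if the arm or the gripper's body presses on something with over 40 N, if the wrist force passes 120 N, or if a joint passes its speed limit or range.

ROBOT

A 7-joint arm with a two-finger parallel gripper is mounted at the origin on a cart in front of the work surface, level with it; the furniture and walls round the work are solid. World frame = base frame: x ahead of the robot, y to its left, z up, the work surface at z = 0. Lengths are in m, angles in rad, forces in N, time in s.
With the tool pointing down it reaches from about 0.425 to 0.925 m from the base axis. Payload 6.8 kg.
Tool frame: the origin (TCP) lies at the very end of the fingers, on their centre line; the grasp point (between the pads) lies 19 mm behind it; z points along the fingers, y is the line along which they close (so a half turn about z gives the same grasp; the last joint's range is limited). The gripper opens to 85 mm and grips with 20 to 120 N. Pads are 22 mm wide; open, the fingers measure 114 mm over their backs; the gripper's body (76 mm by 85 mm) begins 54 mm behind the grasp point. The pads swing forward as they close: fully open they stand 13 mm farther back than shut.
Start: joints at [1.166, 0.477, 0.022, 1.555, -0.011, 1.109, -0.083], TCP at [0.197, -0.646, 0.231] pointing down, gripper open.
Joint ranges: [-2.96, 2.96], [-0.34, 2.1], [-1.41, 1.46], [0.24, 2.44], [-1.37, 4.51], [0.17, 1.92], [-2.96, 2.96]. Speed limits (rad/s): [2.39, 2.39, 3.14, 3.14, 3.14, 3.14, 3.14].

INTERFACE

Orientations are given as a unit quaternion [w, x, y, z].
In Python, from station import bot gives the robot as it stands. The module is installed in compiled form; this text tells all that it offers.
- The arm moves only by the shell command python3 -m jog 'ROWS' [OPENING] [FORCE]. ROWS is JSON, a list of rows, each a list of 4 numbers: the shift along the tool's x, y, z in cm, then the turn about the tool's z in rad. In form: [[x, y, z, spin], ...]. A call has 1 to 20 rows; each row is the pose to reach, as a shift and turn from the pose commanded when the call began, along the tool's axes at that moment; what a row does not reach only later rows make up. A row lasts 1/12 s, in which the tool goes at most 41.7 mm and 7.16 degrees, less where a joint would pass 70% of its speed; a pose out of reach is approached as far as the arm can. A call with a gripper value outside its range is refused whole. OPENING is the closure, from -1 (fully open) to 1 (shut), set as the call begins (- or left out, the last holds). The fingers move at their own pace and stop on an object; FORCE is the grip in N (left out, the last holds). Time passes only in rows, so rows that repeat a pose let the fingers close. It gives the time, the measured TCP pose, the force, the opening and the grip force at its end, in the units of the state.
- bot.get_obs(): the state, without advancing time (a new reading comes with each control period).
- bot.read_camera(name): name is "side" or "top" or "wrist"; returns a dict with "pixels" (400x640x3 uint8, red, green, blue), "depth" (400x640 float32, m along the optical axis (not along the pixel's ray), 0 where there is no reading), "fovy" (degrees; the focal length in pixels is half the picture's height over the tangent of half this angle, whatever the lens; pixels are square), "cx", "cy" (the principal point, pixels), "pose" (4x4, takes a point from camera to world coordinates). Camera axes: x right, y down, z forward; pixel columns grow to the right and rows downward; lengths in m; the calibration is good to about 2 mm. A picture is of the moment at which its call begins.
- bot.hand_in(): hands the job in; it is judged then, once.
The state is a dict: "t": time; "q": joint angles; "joint_vel": joint speeds; "joint_torque": joint torques, N m; "eef_pos": TCP position; "tool_rot": TCP orientation; "contact_force": force on the tool from outside, world axes, zero at the start; "torque": the same for the moment, N m; "gripper_width": opening from 0.0 (shut) to 1.0 (fully open); "grasp_force": force on a finger pad.
Only numpy, scipy, OpenCV 4.12 (cv2) and the standard library are available. Lean on these libraries where they do the work, as an engineer would, in place of code of your own. Each camera call takes 0.05 s, during which the arm holds its last target. There are 200 camera calls.

## Working session

There is one attempt and no reset: what is moved stays moved. The work goes in short steps, Python scripts to look and compute and a shell command to move; the robot and the scene stay as the last step left them, time stands still between calls to the robot, and variables do not carry over. Pictures are saved under pics/ and viewed, at most 10 in all, crops included, and the job is handed in when it is done.

```bash
mkdir -p pics
cat > h.py <<'E'
import numpy as np, cv2
from station import bot
def K(c):
    f=200/np.tan(np.radians(c["fovy"])/2); return f,c["cx"],c["cy"]
def ray(c,u,v,z):
    f,cx,cy=K(c); P=c["pose"]; d=P[:3,:3]@np.array([(u-cx)/f,(v-cy)/f,1]); o=P[:3,3]
    return o+d*(z-o[2])/d[2]
def cloud(c):
    f,cx,cy=K(c); v,u=np.mgrid[:400,:640]; D=c["depth"]
    p=np.stack([(u-cx)/f*D,(v-cy)/f*D,D],-1)
    return p@np.array(c["pose"])[:3,:3].T+np.array(c["pose"])[:3,3]
def save(c,n): cv2.imwrite("pics/"+n,c["pixels"][:,:,::-1])
E
python3 - <<'E'
from h import *
import pickle
o=bot.get_obs(); print({k:np.round(v,3) for k,v in o.items()})
for n in("top","side"):
    c=bot.read_camera(n); save(c,n+"0.png"); pickle.dump(c,open(n+"0.pkl","wb")); print(n,c["fovy"],c["cx"],c["cy"],np.round(c["pose"],3).tolist())
E
```

```text
{'t': np.float64(0.0), 'q': array([ 1.166,  0.478,  0.022,  1.556, -0.011,  1.109, -0.083]), 'joint_vel': array([ 0.   , -0.   ,  0.   ,  0.   ,  0.   ,  0.001, -0.   ]), 'joint_torque': array([ 0.0000e+00, -5.9645e+01,  1.6080e+00, -2.8120e+01,  1.2000e-02,
        9.0000e-03, -0.0000e+00]), 'eef_pos': array([ 0.197, -0.645,  0.23 ]), 'tool_rot': array([-0.001,  0.989,  0.148, -0.   ]), 'contact_force': array([-0.397,  0.902,  0.278]), 'torque': array([0.022, 0.004, 0.045]), 'grasp_force': np.float64(0.0), 'gripper_width': np.float64(1.007)}
top 53.139400899279394 320.50147766955035 199.73710457575368 [[-0.008, -0.974, 0.228, 0.202], [-1.0, 0.007, -0.007, 0.127], [0.005, -0.228, -0.974, 1.387], [0.0, 0.0, 0.0, 1.0]]
side 51.199437627664146 315.99321609095944 200.01625310046177 [[0.996, -0.077, 0.055, 0.445], [-0.094, -0.88, 0.465, -0.441], [0.012, -0.468, -0.884, 1.14], [0.0, 0.0, 0.0, 1.0]]
```

View pics/top0.png

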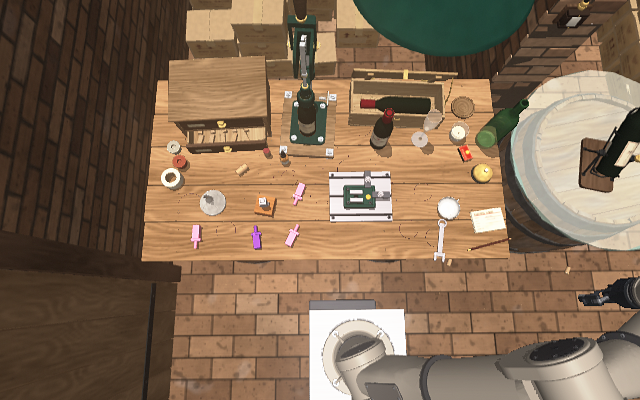

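View pics/side0.png

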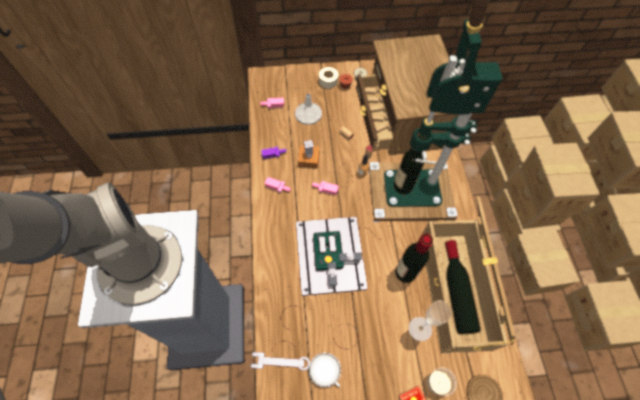

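The top view shows the pin in its oak block at about (264,203) and the fixture at (361,196). The cup is at (447,208), the wrench at (440,240) and the dropper at (284,157). I'll zoom in on the pin and fixture.

Run:
```python
from h import *
import pickle
T=pickle.load(open("top0.pkl","rb")); S=pickle.load(open("side0.pkl","rb"))
a=cv2.resize(T["pixels"][155:235,190:400],None,fx=3.8,fy=3.8,interpolation=cv2.INTER_CUBIC)
b=cv2.resize(S["pixels"][130:300,250:380],None,fx=1.7,fy=1.7,interpolation=cv2.INTER_CUBIC)
w=np.zeros((600,800,3),np.uint8); w[:a.shape[0],:a.shape[1]]=a[:,:800]; w[305:305+b.shape[0],:b.shape[1]]=b[:295]
cv2.imwrite("pics/z1.png",w[:,:,::-1])
for n,c in(("top",T),("side",S)):
    p=cloud(c); hsv=cv2.cvtColor(c["pixels"],cv2.COLOR_RGB2HSV)
    for nm,(u,v) in dict(pin=(264,203),fix=(361,196)).items() if n=="top" else dict(pin=(309,150),fix=(329,253)).items():
        print(n,nm,ray(c,u,v,.03).round(3),p[v,u].round(3), hsv[v,u])
    # plate: bright low saturation, height 5..22mm
    m=((hsv[...,1]<40)&(hsv[...,2]>120)&(p[...,0]>.3)).astype(np.uint8)
    k,l,s,ce=cv2.connectedComponentsWithStats(m)
    for i in range(1,k):
        if s[i,4]>60: 
            ys,xs=np.nonzero(l==i); r=cv2.minAreaRect(np.c_[xs,ys].astype(np.float32)); print(i,s[i],ce[i].round(1),r)
```

```text
top pin [0.509 0.314 0.03 ] [0.497 0.307 0.083] [  0   0 255]
top fix [ 0.532 -0.024  0.03 ] [ 0.531 -0.024  0.033] [70 68 97]
1 [567  17  14   9  80] [573.3  21. ] ((573.3170776367188, 20.853662490844727), (6.871645927429199, 14.367987632751465), 38.65980529785156)
2 [299  35   8  36 144] [302.5  50.7] ((302.13525390625, 52.401039123535156), (6.761781215667725, 35.01426696777344), 1.6846843957901)
18 [547  80  11   9  66] [552.4  83.8] ((552.5000610351562, 84.00000762939453), (9.192387580871582, 7.77817440032959), 45.0)
24 [327  91   9  15  62] [331.   97.3] ((331.0, 98.0), (14.0, 8.0), 90.0)
28 [ 511   93  129  154 5792] [560.7 177.5] ((573.8997192382812, 170.73245239257812), (153.466796875, 122.7806396484375), 85.87770080566406)
41 [548 113  36  11 151] [566.8 118.8] ((565.7387084960938, 119.36520385742188), (6.2825727462768555, 36.13310241699219), 74.57783508300781)
46 [451 126  14  13 112] [458.3 131.5] ((458.4097900390625, 131.50820922851562), (13.059762001037598, 10.242951393127441), 39.80556869506836)
48 [412 133  16  14 143] [419.4 139.2] ((419.5, 139.5), (13.0, 15.0), 90.0)
[... 1767 characters left out ...]
[ 296  218   71   77 3390] [330.6 257.4] ((330.8949279785156, 255.291748046875), (73.07207489013672, 65.14546966552734), 85.03025817871094)
29 [328 235   9  17 115] [332. 243.] ((332.0000305175781, 243.0), (16.343868255615234, 7.067617893218994), 83.6598129272461)
30 [318 236   9  17 112] [322.1 243.7] ((322.13861083984375, 243.88613891601562), (16.3186092376709, 7.064764022827148), 84.2894058227539)
54 [410 319  20  20 268] [420.1 328.2] ((419.5, 328.5), (19.0, 19.0), 90.0)
60 [ 251  353   89   34 1263] [307.9 366.9] ((294.9845275878906, 369.5370788574219), (88.12451934814453, 32.08597946166992), 0.8550974130630493)
61 [431 372  19  21 308] [439.8 382.3] ((440.0, 382.0), (20.0, 18.0), 90.0)
```

View pics/z1.png

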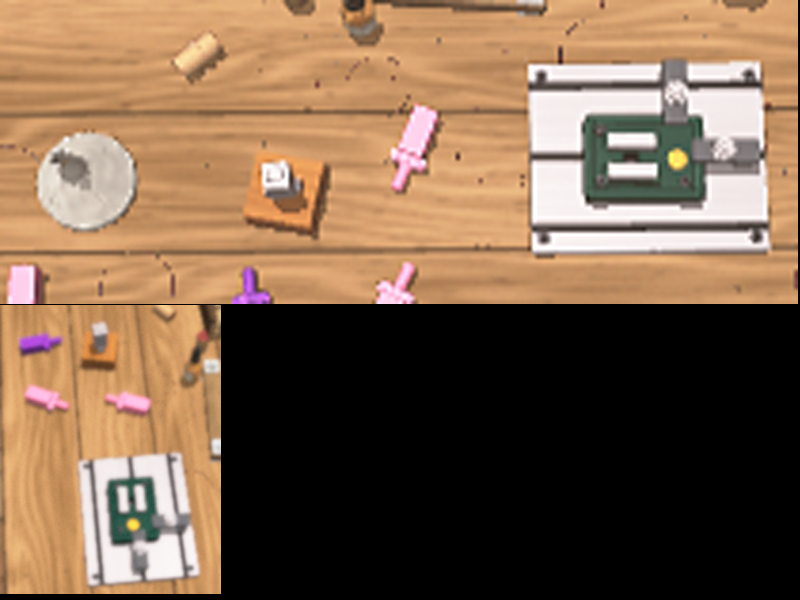

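The zoom shows the block turned roughly 8-10° clockwise, with the pin head at the top. The plate is nearly square to the world axes. Next I'll get numbers for the pin, block and plate.

Run:
```python
from h import *
import pickle
for n in("top","side"):
    c=pickle.load(open(n+"0.pkl","rb")); p=cloud(c); hsv=cv2.cvtColor(c["pixels"],cv2.COLOR_RGB2HSV)
    def near(x,y,r): return (abs(p[...,0]-x)<r)&(abs(p[...,1]-y)<r)
    a=near(.5,.305,.06)
    def rect(m,z,nm):
        v,u=np.nonzero(m); q=np.array([ray(c,i,j,z)[:2] for i,j in zip(u,v)])
        (cx,cy),s,an=cv2.minAreaRect((q*1000).astype(np.float32)); print(n,nm,len(u),round(cx,1),round(cy,1),np.round(s,1),round(an,1),'mean',q.mean(0).round(4))
    h=a&(p[...,2]>.08); rect(h,.086,"head")
    b=near(.5,.305,.07)&(abs(p[...,2]-.03)<.006)&(hsv[...,1]>60); rect(b,.03,"blk")
    pl=near(.535,-.03,.14)&(p[...,2]>.009)&(p[...,2]<.02); rect(pl,.014,"plate")
    g=near(.535,-.03,.1)&(p[...,2]>.03)&(p[...,2]<.045)&(hsv[...,0]>60)&(hsv[...,0]<95)&(hsv[...,1]>60); rect(g,.038,"hous")
    l=near(.535,-.03,.05)&(p[...,2]>.046)&(p[...,2]<.054); rect(l,.05,"lugs")
```

```text
top head 52 505.1 311.7 [24.2 23.3] 1.5 mean [0.5047 0.3128]
top blk 231 504.8 313.4 [62.8 63.4] 80.0 mean [0.5021 0.3117]
top plate 1993 545.0 -22.4 [254.7 220. ] 0.3 mean [ 0.5341 -0.0193]
top hous 178 530.2 -16.5 [105.8  71.5] 89.6 mean [ 0.5345 -0.0245]
top lugs 125 545.1 -25.5 [ 68.5 100.1] 15.8 mean [ 0.5376 -0.0206]
side head 57 503.9 308.4 [26.2 24.6] 85.4 mean [0.5039 0.3083]
side blk 246 503.3 308.5 [65.7 61.9] 79.8 mean [0.503  0.3043]
side plate 3155 536.3 -26.2 [179.6 222.5] 0.1 mean [ 0.5341 -0.0328]
side hous 473 531.1 -21.4 [109.   72.9] 89.4 mean [ 0.5294 -0.0254]
side lugs 194 537.2 -28.5 [66.5 95.3] 23.6 mean [ 0.5351 -0.0235]
```

```bash
python3 -m jog '[[40.5,-18.4,-3,0.47],[40.5,-18.4,-3,0.47],[40.5,-18.4,-3,0.47],[40.5,-18.4,-3,0.47],[40.5,-18.4,-3,0.47],[40.5,-18.4,-3,0.47],[40.5,-18.4,-3,0.47],[40.5,-18.4,-3,0.47],[40.5,-18.4,-3,0.47],[40.5,-18.4,-3,0.47],[40.5,-18.4,-3,0.47],[40.5,-18.4,-3,0.47],[40.5,-18.4,-3,0.47],[40.5,-18.4,-3,0.47],[40.5,-18.4,-3,0.47]]' -1
```

```text
t: 1.35
eef_pos: [0.5293, -0.3528, 0.261]
tool_rot: [0.0, 0.996, -0.088, -0.001]
contact_force: [-0.1, -0.5, 0.3]
gripper_width: 1.0
grasp_force: 0.0
```

```bash
python3 -m jog '[[-13.9,-64.6,0,0],[-13.9,-64.6,0,0],[-13.9,-64.6,0,0],[-13.9,-64.6,0,0],[-13.9,-64.6,0,0],[-13.9,-64.6,0,0],[-13.9,-64.6,0,0],[-13.9,-64.6,0,0],[-13.9,-64.6,0,0],[-13.9,-64.6,0,0],[-13.9,-64.6,0,0],[-13.9,-64.6,0,0],[-13.9,-64.6,0,0],[-13.9,-64.6,0,0],[-13.9,-64.6,0,0],[-13.9,-64.6,0,0],[-13.9,-64.6,0,0],[-13.9,-64.6,0,0],[-13.9,-64.6,0,0],[-13.9,-64.6,0,0]]'
python3 - <<'E'
from h import *
import pickle
c=bot.read_camera("wrist"); save(c,"w1.png"); pickle.dump(c,open("w1.pkl","wb")); o=bot.get_obs(); print(o["eef_pos"].round(4),o["tool_rot"].round(4),np.round(c["pose"],3).tolist())
E
```

```text
t: 3.02
eef_pos: [0.5063, 0.3065, 0.2611]
tool_rot: [0.001, 0.996, -0.088, 0.0]
contact_force: [-0.2, -0.5, 0.2]
gripper_width: 1.001
grasp_force: 0.0
[0.5063 0.3066 0.2612] [ 6.000e-04  9.961e-01 -8.840e-02  2.000e-04] [[-0.175, -0.944, -0.279, 0.578], [-0.985, 0.168, 0.048, 0.293], [0.002, 0.283, -0.959, 0.404], [0.0, 0.0, 0.0, 1.0]]
```

View pics/w1.png

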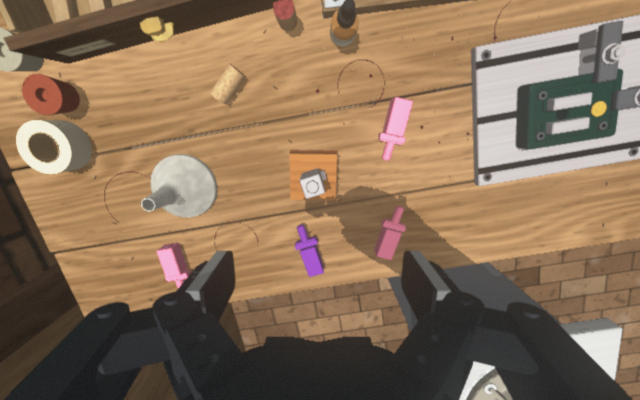

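The wrist view shows the block at (313,175), square to the tool. The pin head at (313,184) is turned a little relative to it. The housing and lugs are visible at right, around (570,105). I'll measure the pin's yaw in a crop.

Run:
```python
from h import *
import pickle
c=pickle.load(open("w1.pkl","rb")); p=cloud(c); 
w=cv2.resize(c["pixels"][140:215,270:360],None,fx=8,fy=8,interpolation=cv2.INTER_CUBIC)[:600,:800]; cv2.imwrite("pics/z2.png",w[:,:,::-1])
def rect(m,z,nm):
    v,u=np.nonzero(m); q=np.array([ray(c,i,j,z)[:2] for i,j in zip(u,v)])
    (cx,cy),s,an=cv2.minAreaRect((q*1000).astype(np.float32)); print(nm,len(u),round(cx,1),round(cy,1),np.round(s,1),round(an,1),'mean',q.mean(0).round(4))
a=(abs(p[...,0]-.504)<.05)&(abs(p[...,1]-.31)<.05)
rect(a&(p[...,2]>.08),.086,"head"); rect(a&(abs(p[...,2]-.03)<.004),.03,"blk");rect(a&(abs(p[...,2]-.04)<.004),.04,"key")
```

```text
head 26295 357.1 344.9 [447.5 333.6] 79.8 mean [0.2841 0.3632]
blk 1534 505.9 312.4 [62.1 61. ] 79.9 mean [0.5101 0.3117]
key 44 511.0 311.8 [33.9 12.9] 77.5 mean [0.5087 0.3012]
```

View pics/z2.png

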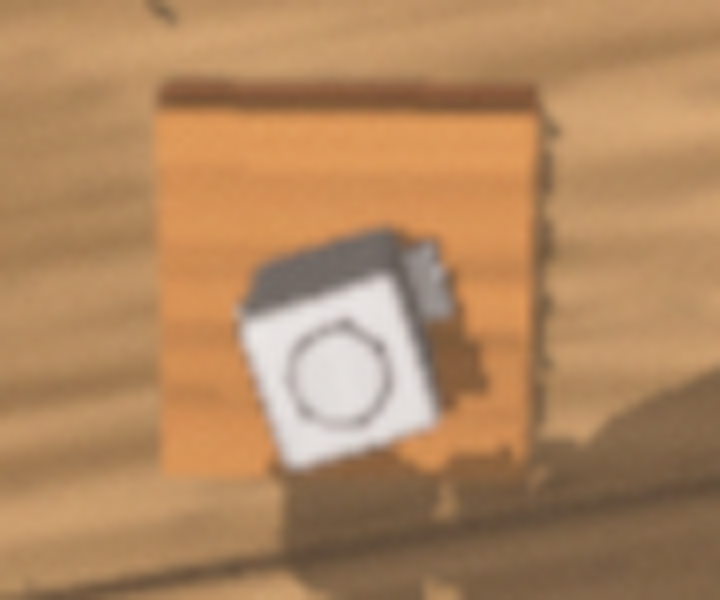

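The crop shows the head corners at (243,318), (390,272), (440,418) and (293,470), with the key sticking out to the right. So the key runs roughly along the tool's y axis, but the pin is turned about 18° from the block.

Run:
```python
from h import *
import pickle
c=pickle.load(open("w1.pkl","rb"))
q=np.array([ray(c,270+u/8-.5,140+v/8-.5,.086)[:2] for u,v in((243,318),(390,272),(440,418),(293,470))])
print(q.round(4),q.mean(0)); e=q[1]-q[0]; f=q[2]-q[3]; g=q[0]-q[3]; h=q[1]-q[2]
# pin -y dir = edge 0->1 ; yaw
for d in(e,f): print("yaw",np.arctan2(d[0],-d[1]))
for d in(g,h): print("yaw",np.arctan2(d[1],d[0]))
```

```text
[[0.5167 0.3241]
 [0.5195 0.3024]
 [0.4973 0.299 ]
 [0.4934 0.3213]] [0.50670754 0.31167386]
yaw 0.13045450738834397
yaw 0.1740993738176498
yaw 0.12045203611219463
yaw 0.15088540492310842
```

```bash
python3 -m jog '[[-0.1,-0.54,4,-0.12],[-0.1,-0.54,8,-0.24],[-0.1,-0.54,12,-0.32],[-0.1,-0.54,15,-0.32],[-0.1,-0.54,18,-0.32],[-0.1,-0.54,20,-0.32],[-0.1,-0.54,21,-0.32],[-0.1,-0.54,21,-0.32],[-0.1,-0.54,21,-0.32]]' -1; python3 -m jog '[[0,0,0,0],[0,0,0,0],[0,0,0,0],[0,0,0,0],[0,0,0,0],[0,0,0,0],[0,0,0,0],[0,0,0,0],[0,0,0,0],[0,0,0,0],[0,0,0,0],[0,0,0,0]]' 1 100
```

```text
t: 3.82
eef_pos: [0.506, 0.3141, 0.0519]
tool_rot: [0.0, 0.997, 0.073, 0.0]
contact_force: [0.0, -0.2, 0.1]
gripper_width: 0.999
grasp_force: 0.0
t: 4.82
eef_pos: [0.5058, 0.3149, 0.0522]
tool_rot: [-0.0, 0.997, 0.073, 0.001]
contact_force: [-0.7, -1.4, 5.3]
gripper_width: 0.269
grasp_force: 98.1
```

```bash
python3 -m jog '[[0,0,-1,0],[0,0,-3,0],[0,0,-6,0],[0,0,-9,0],[-1.1,3.5,-9,0],[-3,10,-9,0.07],[-10.9,35.3,-9,0.146],[-10.9,35.3,-9,0.146],[-10.9,35.3,-9,0.146],[-10.9,35.3,-9,0.146],[-10.9,35.3,-9,0.146],[-10.9,35.3,-9,0.146],[-10.9,35.3,-9,0.146],[-10.9,35.3,-9,0.146],[-10.9,35.3,-9,0.146],[-10.9,35.3,-9,0.146],[-10.9,35.3,-9,0.146],[-10.9,35.3,-9,0.146]]'
python3 - <<'E'
from h import *
o=bot.get_obs(); print(o["eef_pos"].round(4),o["tool_rot"].round(4),o["contact_force"],o["grasp_force"])
import pickle
c=bot.read_camera("wrist"); save(c,"w2.png"); pickle.dump(c,open("w2.pkl","wb"))
E
```

```text
t: 6.32
eef_pos: [0.4494, -0.0488, 0.1414]
tool_rot: [-0.0, 1.0, 0.002, 0.0]
contact_force: [0.5, -0.1, -1.8]
gripper_width: 0.266
grasp_force: 98.6
[ 0.4494 -0.0488  0.1414] [-3.0e-04  1.0e+00  1.9e-03  1.0e-04] [ 0.54686301 -0.09179607 -1.84481428] 98.63272905349731
```

View pics/w2.png

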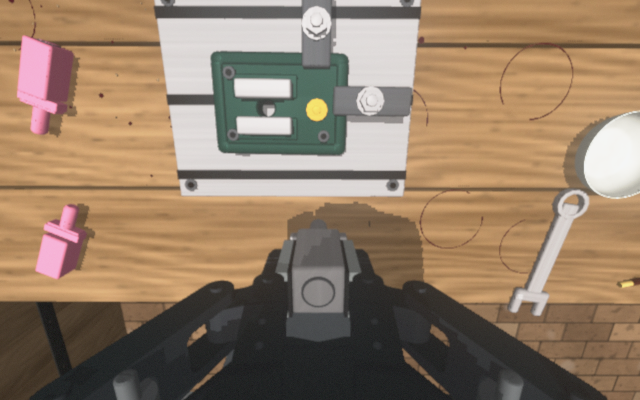

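The pin is held and clear. Housing is at (280,103), its near edge at row ~152. I'll measure it and the plate.

Run:
```python
from h import *
import pickle
c=pickle.load(open("w2.pkl","rb")); hsv=cv2.cvtColor(c["pixels"],cv2.COLOR_RGB2HSV); p=cloud(c)
g=((hsv[...,0]>60)&(hsv[...,0]<95)&(hsv[...,1]>80)&(p[...,2]>.034)&(p[...,2]<.042)); g[:,:200]=0; g[200:]=0
def line(pts,ax):
    pts=np.array(pts); k=np.polyfit(pts[:,1-ax],pts[:,ax],1); r=pts[:,ax]-np.polyval(k,pts[:,1-ax]); m=abs(r)<2*r.std()+1e-6
    k=np.polyfit(pts[m,1-ax],pts[m,ax],1); return k
near=[ray(c,u,np.nonzero(g[:,u])[0].max()+.5,.038)[:2] for u in range(235,330,2)]
left=[ray(c,np.nonzero(g[v])[0].min()-.5,v,.038)[:2] for v in range(66,140,2)]
k=line(near,0); l=line(left,1); print("near x=k*y+b",k,"left",l, "at mid",np.polyval(k,-.015),np.polyval(l,.53))
w=(hsv[...,1]<50)&(hsv[...,2]>140)
ne=[ray(c,u,np.nonzero(w[150:215,u])[0].max()+150.5,.014)[:2] for u in range(200,280,4)]
le=[ray(c,np.nonzero(w[v,140:250])[0].min()+139.5,v,.014)[:2] for v in range(30,80,4)]
print("plate near",line(ne,0),"left",line(le,1),np.mean(ne,0),np.mean(le,0))
```

```text
Traceback (most recent call last):
ValueError: zero-size array to reduction operation maximum which has no identity
```

Run:
```python
from h import *
import pickle
c=pickle.load(open("w2.pkl","rb")); hsv=cv2.cvtColor(c["pixels"],cv2.COLOR_RGB2HSV)
print(hsv[140,280],hsv[151,280],hsv[110,216],hsv[170,250],[hsv[v,280].tolist() for v in range(144,162)])
g=((hsv[...,0]>60)&(hsv[...,0]<95)&(hsv[...,1]>80)); g[:,:200]=0; g[200:]=0
def line(pts,ax):
    pts=np.array(pts); k=np.polyfit(pts[:,1-ax],pts[:,ax],1); return k
near=[ray(c,u,np.nonzero(g[:,u])[0].max()+.5,.038)[:2] for u in range(235,330,2)]
left=[ray(c,np.nonzero(g[v])[0].min()-.5,v,.038)[:2] for v in range(66,140,2)]
k=line(near,0); l=line(left,1); print("near x=k*y+b",k,"left",l, "at mid",np.polyval(k,-.015),np.polyval(l,.53))
w=(hsv[...,1]<50)&(hsv[...,2]>140)
ne=[ray(c,u,np.nonzero(w[150:215,u])[0].max()+150.5,.014)[:2] for u in range(200,280,4)]
le=[ray(c,np.nonzero(w[v,140:250])[0].min()+139.5,v,.014)[:2] for v in range(30,80,4)]
print("plate near",line(ne,0),"left",line(le,1),np.mean(ne,0),np.mean(le,0))
```

```text
[74 60 97] [75 61 92] [74 57 94] [  4  12 150] [[76, 58, 93], [77, 67, 103], [79, 66, 108], [78, 64, 103], [77, 64, 100], [76, 61, 100], [75, 63, 97], [75, 61, 92], [76, 56, 86], [73, 19, 95], [18, 8, 170], [13, 8, 215], [15, 7, 220], [5, 7, 221], [5, 7, 220], [10, 7, 218], [6, 6, 218], [10, 7, 219]]Traceback (most recent call last):
  File "<stdin>", line 8, in <module>
    return umr_maximum(a, axis, None, out, keepdims, initial, where)
ValueError: zero-size array to reduction operation maximum which has no identity
```

Run:
```python
from h import *
import pickle
c=pickle.load(open("w2.pkl","rb")); hsv=cv2.cvtColor(c["pixels"],cv2.COLOR_RGB2HSV)
g=((hsv[...,0]>60)&(hsv[...,0]<95)&(hsv[...,1]>40)&(hsv[...,2]<130)); g[:,:200]=0; g[165:]=0
line=lambda pts,ax: np.polyfit(np.array(pts)[:,1-ax],np.array(pts)[:,ax],1)
near=[ray(c,u,np.nonzero(g[:,u])[0].max()+.5,.036)[:2] for u in range(235,330,2)]
left=[ray(c,np.nonzero(g[v])[0].min()-.5,v,.036)[:2] for v in range(66,140,2)]
k=line(near,0); l=line(left,1); print("near x=k*y+b",k,"left",l, "at mid",np.polyval(k,-.015),np.polyval(l,.53))
w=(hsv[...,1]<50)&(hsv[...,2]>140)
ne=[ray(c,u,np.nonzero(w[150:215,u])[0].max()+150.5,.014)[:2] for u in range(200,280,4)]
le=[ray(c,np.nonzero(w[v,140:250])[0].min()+139.5,v,.014)[:2] for v in range(30,80,4)]
print("plate near",line(ne,0),"left",line(le,1),np.mean(ne,0),np.mean(le,0))
```

```text
near x=k*y+b [0.01356996 0.49425204] left [-0.01236449  0.04222186] at mid 0.4940484902971826 0.03566868346258798
plate near [-0.00503171  0.44961582] left [0.00395884 0.08294023] [0.44947129 0.02872365] [0.57471535 0.08521543]
```

```bash
python3 -m jog '[[0,0,2,0],[0,0,4.5,0],[0,0,6.5,0],[0,0,7.2,0],[1,0,7.2,0],[2,0,7.2,0],[2.8,0,7.2,0],[2.8,0,7.2,0]]'; python3 -m jog '[[0.1,0,0,0],[0.2,0,0,0],[0.3,0,0,0],[0.4,0,0,0],[0.5,0,0,0],[0.5,0,0,0]]'
```

```text
t: 7.03
eef_pos: [0.4812, -0.05, 0.0709]
tool_rot: [-0.0, 1.0, 0.001, 0.003]
contact_force: [0.1, -0.4, -1.3]
gripper_width: 0.268
grasp_force: 98.6
t: 7.53
eef_pos: [0.4822, -0.0505, 0.0694]
tool_rot: [0.0, 1.0, 0.0, 0.0]
contact_force: [0.8, 1.1, -0.7]
gripper_width: 0.267
grasp_force: 98.6
```

```bash
python3 -m jog '[[0.05,0,0,0],[0.1,0,0,0],[0.15,0,0,0],[0.2,0,0,0],[0.2,0,0,0]]'; python3 -m jog '[[0.05,0,0,0],[0.1,0,0,0],[0.15,0,0,0],[0.15,0,0,0],[0.15,0,0,0]]'
```

```text
t: 7.95
eef_pos: [0.4842, -0.0504, 0.0693]
tool_rot: [-0.0, 1.0, 0.0, 0.0]
contact_force: [0.1, -0.1, -1.3]
gripper_width: 0.263
grasp_force: 98.6
t: 8.37
eef_pos: [0.4856, -0.0504, 0.0693]
tool_rot: [0.0, 1.0, 0.0, -0.0]
contact_force: [0.3, 0.7, -0.9]
gripper_width: 0.267
grasp_force: 98.6
```

```bash
python3 -m jog '[[0.05,0,0,0],[0.1,0,0,0],[0.1,0,0,0],[0.1,0,0,0]]'; python3 -m jog '[[0.05,0,0,0],[0.1,0,0,0],[0.1,0,0,0],[0.1,0,0,0]]'
```

```text
t: 8.7
eef_pos: [0.4864, -0.0505, 0.0693]
tool_rot: [0.0, 1.0, 0.0, -0.0]
contact_force: [0.1, 0.8, -1.4]
gripper_width: 0.264
grasp_force: 98.6
t: 9.03
eef_pos: [0.4868, -0.0506, 0.0691]
tool_rot: [0.0, 1.0, 0.0, -0.001]
contact_force: [-2.3, -0.9, -1.5]
gripper_width: 0.268
grasp_force: 98.6
```

```bash
python3 -m jog '[[0.03,0,0,0],[0.03,0,0,0],[0.03,0,0,0],[0.03,0,0,0],[0.03,0,0,0],[0.03,0,0,0]]'; python3 -c "
from station import bot
o=bot.get_obs();print(o['eef_pos'],o['tool_rot'],o['contact_force'])"
```

```text
t: 9.53
eef_pos: [0.4871, -0.0507, 0.0691]
tool_rot: [0.0, 1.0, 0.0, -0.001]
contact_force: [-4.8, -1.8, 0.7]
gripper_width: 0.264
grasp_force: 98.6
[ 0.48709744 -0.0506701   0.06910749] [ 1.56270643e-04  9.99999666e-01  2.80466697e-04 -7.51823462e-04] [-4.75529916 -1.77939199  0.67792593]
```

```bash
python3 -m jog '[[-0.5,0,0,0],[-1.3,0,0,0],[-1.3,-3.5,0,0],[-1.3,-7,0,0],[-1.3,-7,0,0],[-0.8,-7,0,0],[-0.4,-7,0,0],[-0.2,-7,0,0],[-0.2,-7,0,0],[-0.2,-7,0,0]]';python3 -m jog '[[0.05,0,0,0],[0.1,0,0,0],[0.1,0,0,0],[0.1,0,0,0]]'
```

```text
t: 10.37
eef_pos: [0.486, 0.0185, 0.0692]
tool_rot: [0.0, 1.0, -0.001, 0.0]
contact_force: [-0.6, 0.5, -1.7]
gripper_width: 0.265
grasp_force: 98.8
t: 10.7
eef_pos: [0.4868, 0.0194, 0.0693]
tool_rot: [0.0, 1.0, 0.0, 0.0]
contact_force: [-0.1, -0.9, -1.2]
gripper_width: 0.261
grasp_force: 98.8
```

```bash
python3 -m jog '[[0.05,0,0,0],[0.1,0,0,0],[0.1,0,0,0],[0.1,0,0,0]]';python3 -m jog '[[0.05,0,0,0],[0.1,0,0,0],[0.1,0,0,0],[0.1,0,0,0]]'
```

```text
t: 11.03
eef_pos: [0.4874, 0.0196, 0.0692]
tool_rot: [0.0, 1.0, 0.0, -0.0]
contact_force: [-2.3, 0.7, -2.3]
gripper_width: 0.267
grasp_force: 98.8
t: 11.37
eef_pos: [0.4879, 0.0197, 0.069]
tool_rot: [0.0, 1.0, 0.001, -0.001]
contact_force: [-5.2, 0.9, 1.3]
gripper_width: 0.267
grasp_force: 99.0
```

```bash
python3 -m jog '[[0,0,0,0],[0,0,0,0],[0,0,0,0],[-0.5,0,0,0],[-1.5,0,0,0],[-1.5,-2,0,0],[-1.5,-4,0,0],[0,-4,0,0],[2,-4,0,0],[4,-4,0,0],[4.5,-4,0,0],[4.5,-3.4,0,0],[4.5,-2.8,0,0],[4.5,-2.8,0,0],[4.5,-2.8,0,0]]'; python3 -m jog '[[0,0.1,0,0],[0,0.2,0,0],[0,0.2,0,0],[0,0.2,0,0]]'
```

```text
t: 12.62
eef_pos: [0.5326, 0.0465, 0.0692]
tool_rot: [0.0, 1.0, -0.0, -0.0]
contact_force: [0.0, 0.6, -1.5]
gripper_width: 0.268
grasp_force: 98.9
t: 12.95
eef_pos: [0.5337, 0.0457, 0.0694]
tool_rot: [-0.0, 1.0, 0.0, 0.0]
contact_force: [0.3, 0.4, -1.4]
gripper_width: 0.265
grasp_force: 98.9
```

```bash
python3 -m jog '[[0,0.05,0,0],[0,0.1,0,0],[0,0.15,0,0],[0,0.15,0,0],[0,0.15,0,0]]'; python3 -m jog '[[0,0.05,0,0],[0,0.1,0,0],[0,0.1,0,0],[0,0.1,0,0]]'
```

```text
t: 13.37
eef_pos: [0.5338, 0.0441, 0.0693]
tool_rot: [0.0, 1.0, 0.0, -0.0]
contact_force: [0.0, 0.9, -1.3]
gripper_width: 0.269
grasp_force: 98.9
t: 13.7
eef_pos: [0.5338, 0.0434, 0.0694]
tool_rot: [-0.0, 1.0, 0.001, 0.0]
contact_force: [-0.2, 1.8, -1.8]
gripper_width: 0.268
grasp_force: 98.7
```

```bash
python3 -m jog '[[0,0.05,0,0],[0,0.1,0,0],[0,0.1,0,0],[0,0.1,0,0]]'; python3 -m jog '[[0,0.03,0,0],[0,0.03,0,0],[0,0.03,0,0],[0,0.03,0,0],[0,0.03,0,0],[0,0.03,0,0]]'
```

```text
t: 14.03
eef_pos: [0.5339, 0.0431, 0.0695]
tool_rot: [-0.001, 1.0, 0.001, 0.0]
contact_force: [-0.4, 5.0, 0.1]
gripper_width: 0.265
grasp_force: 98.8
t: 14.53
eef_pos: [0.534, 0.043, 0.0695]
tool_rot: [-0.001, 1.0, 0.001, 0.0]
contact_force: [-1.1, 5.4, 0.7]
gripper_width: 0.263
grasp_force: 98.8
```

```bash
python3 -m jog '[[0,-0.4,0,0],[0,-0.8,-1,0],[0,-0.8,-3,0],[0,-0.8,-4.6,0],[0,2,-4.6,0.012],[-0.27,4.75,-4.6,0.012],[-0.27,4.75,-4.6,0.012],[-0.27,4.75,-4.6,0.012],[-0.27,4.75,-4.6,0.012],[-0.27,4.75,-4.6,0.012]]'; python3 -c "
from station import bot
o=bot.get_obs();print(o['eef_pos'].round(5),o['tool_rot'].round(4),o['contact_force'])"
```

```text
t: 15.37
eef_pos: [0.5312, -0.005, 0.1155]
tool_rot: [-0.0, 1.0, -0.005, 0.0]
contact_force: [0.3, 0.5, -2.2]
gripper_width: 0.264
grasp_force: 98.7
[ 0.53119 -0.00496  0.11555] [-1.0e-04  1.0e+00 -5.1e-03  1.0e-04] [ 0.29380574  0.48707111 -2.16138367]
```

```bash
python3 -m jog '[[-0.01,0.07,1,0],[-0.01,0.07,2,0],[-0.01,0.07,2.7,0],[-0.01,0.07,2.7,0],[-0.01,0.07,2.7,0]]';python3 -m jog '[[0,0,0.2,0],[0,0,0.4,0],[0,0,0.6,0],[0,0,0.7,0],[0,0,0.8,0],[0,0,0.8,0],[0,0,0.8,0]]'; python3 -c "
from station import bot
o=bot.get_obs();print(o['eef_pos'].round(5),o['tool_rot'].round(4),o['contact_force'],o['torque'])"
```

```text
t: 15.78
eef_pos: [0.5305, -0.0062, 0.0873]
tool_rot: [-0.0, 1.0, -0.005, -0.001]
contact_force: [-0.1, 0.5, -1.7]
gripper_width: 0.266
grasp_force: 98.6
t: 16.37
eef_pos: [0.5311, -0.0064, 0.0804]
tool_rot: [-0.0, 1.0, -0.006, 0.0]
contact_force: [0.4, -0.2, -1.3]
gripper_width: 0.263
grasp_force: 98.7
[ 0.53107 -0.00641  0.08035] [-0.      1.     -0.0056  0.    ] [ 0.38978763 -0.15958559 -1.32483684] [-0.00143221 -0.0039224   0.05188914]
```

```bash
python3 -m jog '[[0,-0.06,0,0],[0,-0.06,0.1,0],[0,-0.06,0.2,0],[0,-0.06,0.3,0],[0,-0.06,0.4,0],[0,-0.06,0.4,0]]';python3 -m jog '[[0,0,0.1,0],[0,0,0.2,0],[0,0,0.3,0],[0,0,0.4,0],[0,0,0.4,0],[0,0,0.4,0]]'; python3 -c "
from station import bot
o=bot.get_obs();print(o['eef_pos'].round(5),o['tool_rot'].round(4),o['contact_force'],o['torque'])"
```

```text
t: 16.87
eef_pos: [0.5309, -0.0058, 0.076]
tool_rot: [0.0, 1.0, -0.006, -0.0]
contact_force: [0.4, 0.3, -1.3]
gripper_width: 0.267
grasp_force: 98.7
t: 17.37
eef_pos: [0.531, -0.0058, 0.0722]
tool_rot: [0.0, 1.0, -0.006, -0.0]
contact_force: [-0.3, 0.2, -0.7]
gripper_width: 0.264
grasp_force: 98.7
[ 0.53101 -0.0058   0.07223] [ 0.0e+00  1.0e+00 -5.6e-03 -1.0e-04] [-0.29246653  0.1522519  -0.67445759] [-0.02672136  0.03382839  0.0359744 ]
```

Still free with the key at lug height. I'll carry on down in small steps.

```bash
python3 -m jog '[[0,0,0.1,0],[0,0,0.2,0],[0,0,0.3,0],[0,0,0.3,0],[0,0,0.3,0]]';python3 -m jog '[[0,0,0.1,0],[0,0,0.2,0],[0,0,0.3,0],[0,0,0.4,0],[0,0,0.4,0],[0,0,0.4,0]]'; python3 -c "
from station import bot
o=bot.get_obs();print(o['eef_pos'].round(5),o['contact_force'],o['torque'])"
```

```text
t: 17.78
eef_pos: [0.531, -0.0058, 0.0692]
tool_rot: [0.0, 1.0, -0.006, -0.0]
contact_force: [-0.3, -0.0, -2.0]
gripper_width: 0.267
grasp_force: 98.7
t: 18.28
eef_pos: [0.531, -0.0058, 0.0652]
tool_rot: [0.0, 1.0, -0.006, -0.0]
contact_force: [0.1, -0.4, -0.3]
gripper_width: 0.271
grasp_force: 98.7
[ 0.531   -0.00582  0.06522] [ 0.13754321 -0.39552538 -0.3436093 ] [-0.02653214 -0.01329404 -0.01128142]
```

The key is in the slot, about 3 mm from home.

```bash
python3 -m jog '[[0,0,0.1,0],[0,0,0.2,0],[0,0,0.25,0],[0,0,0.25,0]]';python3 -m jog '[[0,0,0.05,0],[0,0,0.1,0],[0,0,0.1,0],[0,0,0.1,0]]'
```

```text
t: 18.62
eef_pos: [0.5309, -0.0058, 0.0626]
tool_rot: [0.0, 1.0, -0.006, -0.0]
contact_force: [-0.8, -0.5, -2.0]
gripper_width: 0.267
grasp_force: 98.7
t: 18.95
eef_pos: [0.5311, -0.0056, 0.0621]
tool_rot: [-0.0, 1.0, -0.006, 0.0]
contact_force: [-0.7, 0.7, 4.0]
gripper_width: 0.27
grasp_force: 99.4
```

```bash
python3 -m jog '[[0,0,0.05,0],[0,0,0.05,0],[0,0,0.05,0],[0,0,0.05,0]]';python3 -m jog '[[0,0,0.03,0],[0,0,0.03,0],[0,0,0.03,0],[0,0,0.03,0],[0,0,0.03,0]]'
```

```text
t: 19.28
eef_pos: [0.5312, -0.0056, 0.062]
tool_rot: [-0.0, 1.0, -0.006, 0.0]
contact_force: [-3.0, 1.5, 7.8]
gripper_width: 0.267
grasp_force: 100.3
t: 19.7
eef_pos: [0.5313, -0.0055, 0.0619]
tool_rot: [0.0, 1.0, -0.006, 0.0]
contact_force: [-2.5, 0.6, 11.5]
gripper_width: 0.271
grasp_force: 100.4
```

```bash
python3 -m jog '[[0,0,-0.12,0],[0,0,-0.15,0],[0,0,-0.15,0]]';python3 -m jog '[[0,0,0,0],[0,0,0,0],[0,0,0,0],[0,0,0,0],[0,0,0,0],[0,0,0,0],[0,0,-0.5,0],[0,0,-1.5,0],[0,0,-4,0],[0,0,-8,0],[0,0,-12,0],[0,0,-14,0],[0,0,-14,0],[0,0,-14,0]]' -0.2 20
python3 - <<'E'
from h import *
for n in("wrist","side"):
    c=bot.read_camera(n)
    if n=="wrist": save(c,"w3.png")
    p=cloud(c); r=(abs(p[...,0]-.531)<.02)&(abs(p[...,1]+.006)<.02)&(p[...,2]<.11); print(n,np.percentile(p[...,2][r],[50,90,98]))
E
```

```text
t: 19.95
eef_pos: [0.531, -0.0059, 0.0624]
tool_rot: [0.0, 1.0, -0.006, 0.0]
contact_force: [0.2, 0.9, -1.3]
gripper_width: 0.267
grasp_force: 99.1
t: 21.12
eef_pos: [0.532, -0.0057, 0.2048]
tool_rot: [0.0, 1.0, -0.006, 0.002]
contact_force: [-0.7, -1.5, -0.1]
gripper_width: 0.601
grasp_force: 0.0
wrist [0.07501731 0.09690439 0.09774052]
side [0.06652381 0.09696497 0.09895457]
```

View pics/w3.png

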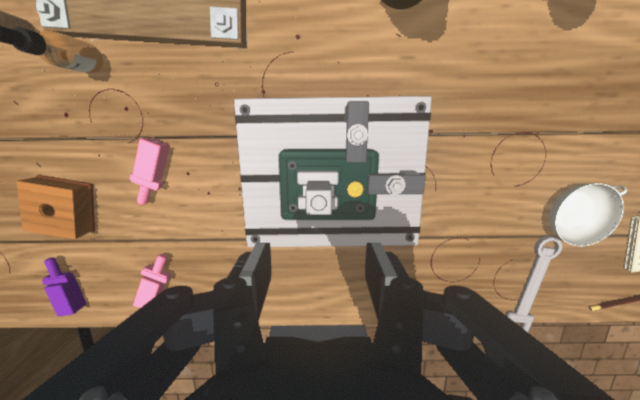

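The pin stands upright in the bore at (318,200). Its head top is at about 97 mm against 96 expected, the gripper is clear, and nothing else looks disturbed.

```bash
python3 -c "
from station import bot
print(bot.hand_in())"
```

```text
the job is handed in; nothing more can be done
None
```

The three touches were made in order (about 5 N each), the pin was pressed home at about 12 N with its key in the slot, released, and the job handed in at about 21 s; no verdict was returned.

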